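# Bring the sample vial under the viewing lens

## Task

On the vial viewer, move the vial carriage by its pull tab along the rail until it sits fully home against the end stop; the tab is on the far side, beneath the light bar, so come at it from there with the tool tilted. Then swing the lens arm in until the lens is centred over the cap of the vial nearest the stop, and let go. Keep off the carriage's vials, and do not disturb the two loose vials, the beaker or the pen lying around it.

Things in the scene. Friction and masses are not known exactly. Their poses are not given: they have to be found in the camera images.
- viewer: The vial viewer, fixed to the bench: white base plate 150 x 400 x 12 mm (x -60..90, y -200..200) with an aluminium rail along it. Origin on the bench surface; x points back at the robot (to within 0.22 rad), y along the rail towards the end stop, so to the robot's right, z up. A steel lens post of radius 11 stands at x 60, y 165, up to z 208.
- bar_mid (a point): Middle of the underside of the grey light bar, which runs along y over the tab and keeps a vertical gripper off it: viewer x -68..-35, y -205..165, z 164..185 mm. It hangs from two aluminium brackets, 18 mm wide, at viewer y -185 and 125: uprights at x 72..84, flat arms running forward to the bar at z 184..192.
- stop_face (a point): Top edge, mid-width, of the face of the steel end-stop block that the carriage comes up against: viewer x 10, y 95, z 58 mm; the block is 60 mm wide and 15 mm thick.
- block_top (a point): Middle of the top of the carriage: an aluminium and white block 70 x 140 mm (viewer x -25..45), top at z 60 mm, carrying the three vials. Fully home, its end face meets the stop: this point is then 70 mm short of stop_face along y.
- vials: The three identical vials with green caps (34 mm across, tops at z 126 mm) seated fast in the carriage at 45 mm spacing along y; not to be touched. Origin on the axis of the middle one, at its foot, z 54 mm; axes as the viewer's.
- carriage (a joint): Travel of the carriage along the viewer's +y, in m: 0 at the far end, 0.140 fully home against the end stop (a hard end of travel). It starts between 0 and 0.06. About 2 to 3 N of friction; it stays where it is left.
- tab_grip (a point): Grip point on the carriage's dark steel pull tab, on the far side, 50 mm towards -y from the carriage's middle. The tab is a bar 14 mm thick (y), 18 deep, about 78 long, leaning 35 deg from vertical, top away from the robot: pinch it along y, fingers pointing down and towards the robot. The point is in the bar's middle, 20 mm short of its top end, at viewer x -63, z 77 mm. Axes as the viewer's.
- vial_cap (a point): Centre of the top of the cap of the vial nearest the end stop (the one to be viewed), z 126 mm; it rides with the carriage, 95 mm further along y and 73 mm further along x than tab_grip. With the carriage home it is at viewer x 10, y 70 mm.
- lens_arm (a joint): Angle of the lens arm about its upright pivot in rad, growing anticlockwise seen from above. It starts swung aside between 0.12 and 0.6 and can turn to 2.2; there is no stop at the viewing position, which is at about 1.66 when the carriage is home. Light friction (about 0.5 N at the peg); it stays where it is left.
- lens_centre (a point): Centre of the round lens, in a white ring 78 mm across and 12 mm thick (z 209..221 mm), 107 mm from the pivot. The lens arm passes over the light bar and vials with room to spare.
- lens_peg (a point): The upright white round peg at the free end of the lens arm, by which it is swung: 14 mm diameter, from z 219 to its top at z 262, in line with pivot and lens centre, 152 mm from the pivot. This point is on its axis at z 248 mm. The point's x axis points along the arm, from pivot to peg.
- lens_pivot (a point): Point on the lens arm's upright pivot axis, z 208 mm; the hub there is 34 mm across, top at z 228.
- vial_a: Bystander: loose green-capped vial standing on the bench near the viewer, 34 mm across, 72 mm tall; origin at its foot.
- vial_b: Bystander: another loose green-capped vial, 34 mm across, 72 mm tall; origin at its foot.
- beaker: Bystander: open glass beaker, 68 mm across, 85 mm tall; origin at its foot.
- marker: Bystander: black pen 139 mm long, 14 mm thick, lying on the bench beyond the viewer; origin under its middle, x axis along it.

How it is judged:
On the way, in this order (a step that is already met when the one before it is completed fails the run):
1. the carriage is fully home against the end stop (value of joint carriage above 0.1365 m), for 0.2 s.
2. the lens is centred over the cap of the vial nearest the stop (value of joint carriage above 0.1365 m and horizontal distance between lens_centre and vial_cap below 0.013 m), for 0.2 s.
At the end, for the whole second after the job is handed in: The carriage is against the end stop (within 3.5 mm) and the lens centre is horizontally within 13 mm of the centre of the cap of the vial nearest the stop, the lens arm at rest (under 0.05 rad/s), released (all of step 2 and velocity of joint lens_arm between -0.05 and 0.05 rad/s); the robot touches nothing.
It fails at once if the vials in the carriage are pushed or squeezed (contact force between vials and anything else above 2 N).
It fails at once if a loose bystander is moved more than 25 mm or knocked over (distance of any of vial_a, vial_b, beaker, marker from where it was at the start of the episode above 0.025 m or angle between any of vial_a, vial_b, beaker's own z axis and vertical above 0.6 rad).
It also fails if it takes over 59 s, if anything falls off the work surface, if the arm or the gripper's body presses on something with over 40 N, if the wrist force passes 120 N, or if a joint passes its speed limit or range.

## Robot

A 6-joint arm with a two-finger parallel gripper is mounted at the origin on the work surface. World frame = base frame: x ahead of the robot, y to its left, z up, the work surface at z = 0. Lengths are in m, angles in rad, forces in N, time in s.
With the tool pointing down it reaches from about 0.35 to 0.975 m from the base axis. Payload 4.9 kg.
Tool frame: the origin (TCP) lies at the very end of the fingers, on their centre line; the grasp point (between the pads) lies 19 mm behind it; z points along the fingers, y is the line along which they close (so a half turn about z gives the same grasp; the last joint's range is limited). The gripper opens to 85 mm and grips with 20 to 120 N. Pads are 22 mm wide; open, the fingers measure 114 mm over their backs; the gripper's body (76 mm by 85 mm) begins 54 mm behind the grasp point. The pads swing forward as they close: fully open they stand 13 mm farther back than shut.
Start: joints at [1.158, 0.053, 1.613, -0, 1.476, -0.119], TCP at [0.181, 0.598, 0.231] pointing down, gripper open.
Joint ranges: [-3.01, 3.01], [-1.01, 2.22], [0.06, 2.58], [-1.02, 4.17], [0.09, 2.62], [-3.14, 3.14]. Speed limits (rad/s): [2.57, 2.57, 3.14, 3.14, 3.14, 3.14].

## Interface

Orientations are given as [roll, pitch, yaw] about the fixed x, y, z axes, in that order (R = Rz(yaw) Ry(pitch) Rx(roll)).
In Python, from rig import * gives the robot as it stands. The module is installed in compiled form; this text tells all that it offers.
- The arm moves only by the tool move_arm, never from a script. Its argument "increments" is a list of rows, each a list of 5 numbers: the shift along the tool's x, y, z in m, then the turn about the tool's z in rad, then the opening, from 0 (shut) to 1 (fully open). A call has 1 to 12 rows; each row shifts and turns the commanded pose from where the row before left it, along the tool's axes as they then stand; what a row does not reach is not made up. A row lasts 1/10 s, in which the tool goes at most 50 mm and 8.59 degrees, less where a joint would pass 70% of its speed; a pose out of reach is approached as far as the arm can. A call with a gripper value outside its range is refused whole. The fingers move at their own pace and stop on an object; "grip_force" is the grip in N (left out, the last holds). Time passes only in rows, so rows that do not move let the fingers close. It gives the time, the measured TCP pose, the force, the opening and the grip force at its end, in the units of the state.
- read_state(): the state, without advancing time (a new reading comes with each control period).
- snapshot(name): name is "scene" or "side" or "wrist"; returns a dict with "frame" (400x640x3 uint8, blue, green, red), "intrinsics" (3x3 intrinsics, pixels), "rvec" (rotation vector, rad) and "tvec" (3), from world to camera coordinates, as OpenCV has them; the wrist camera has in their place "hand_eye" (4x4, takes a point from camera to tool coordinates, whose origin is the TCP and whose axes are the flange's). Camera axes: x right, y down, z forward; pixel columns grow to the right and rows downward; lengths in m; the calibration is good to about 2 mm. A picture is of the moment at which its call begins: read the wrist's pose just before it. There is no depth.
- hand_in(): hands the job in; it is judged then, once.
Trained networks look in a picture, given as the dict that the camera call returned (one of the last four; its "shot" number tells which), for a name from the list of things; names that differ only in an ending like _2 or _b are one class to them, and where a whole thing is asked for, a point or a joint stands for the part that bears it (a point fixed in the world has none). Each returns a list of dicts, best first, with "confidence" (0 to 1); they miss things now and then, are a little off and sometimes report something else, mostly with a low value. They report only what shows in the picture. A call takes as long as a camera call.
- boxes_of(picture, label): "location" ([column, row] in pixels, amid what is visible of it).
The state is a dict: "time": time; "qpos": joint angles; "joint_vel": joint speeds; "tau": joint torques, N m; "ee_pos": TCP position; "orientation": TCP orientation; "wrist_force": force on the tool from outside, world axes, zero at the start; "torque": the same for the moment, N m; "gripper_width": opening from 0.0 (shut) to 1.0 (fully open); "finger_force": force on a finger pad.
Only numpy, scipy, OpenCV 4.12 (cv2) and the standard library are available. Lean on these libraries where they do the work, as an engineer would, in place of code of your own. Each camera call takes 0.05 s, during which the arm holds its last target. There are 200 camera calls.

## Working session

There is one attempt and no reset: what is moved stays moved. The work goes in short steps, Python scripts to look and compute and a tool call to move; the robot and the scene stay as the last step left them, time stands still between calls to the robot, and variables do not carry over. Pictures are saved under pics/ and viewed, at most 10 in all, crops included, and the job is handed in when it is done.

Besides the shell and the picture viewer there is one more tool, called after "Request:" by a JSON object that holds its "api" and its "payload". move_arm: Moves the arm, as the interface text tells. Its arguments: {"type":"object","properties":{"increments":{"type":"array"},"grip_force":{"type":"number"}},"required":["increments"]}

```bash
mkdir -p pics
cat > h.py <<'E'
from rig import *
import numpy as np, cv2
from scipy.spatial.transform import Rotation as Ro
E
python3 - <<'E'
from h import *
s=read_state(); print(s['time'],s['ee_pos'],s['orientation'],s['gripper_width'])
P={}
for n in ['scene','side']:
    p=snapshot(n); cv2.imwrite(f'pics/{n}0.png',p['frame']); print(n,p['intrinsics'].tolist() if hasattr(p['intrinsics'],'tolist') else p['intrinsics'],p['rvec'],p['tvec'])
    for l in ['stop_face','block_top','vials','tab_grip','vial_cap','lens_centre','lens_peg','lens_pivot','bar_mid','vial_a','beaker','marker']:
        print(l,[(np.round(d['location']).tolist(),round(d['confidence'],2)) for d in boxes_of(p,l)][:3])
print(read_state()['time'])
E
```

```text
0.0 [0.18076106 0.59763161 0.23005449] [-3.13952660e+00 -2.34622758e-04  2.84776515e+00] 0.9998991031418216
scene [[384.95393068678123, 0.0, 325.0405049897802], [0.0, 384.95393068678123, 201.76057743091832], [0.0, 0.0, 1.0]] [ 0.80760918  2.73729827 -0.8314494 ] [ 0.44991135 -0.24152345  1.20765008]
stop_face [([327.0, 199.0], 0.87)]
block_top [([350.0, 221.0], 0.68), ([277.0, 113.0], 0.54)]
vials [([351.0, 212.0], 0.58)]
tab_grip [([347.0, 219.0], 0.95)]
vial_cap [([349.0, 220.0], 0.76)]
lens_centre [([278.0, 110.0], 0.73)]
lens_peg [([279.0, 110.0], 0.93)]
lens_pivot [([279.0, 110.0], 0.85), ([344.0, 219.0], 0.7)]
bar_mid [([328.0, 197.0], 0.75)]
vial_a [([253.0, 184.0], 0.69), ([384.0, 276.0], 0.5)]
beaker [([390.0, 320.0], 0.92)]
marker [([272.0, 275.0], 0.57), ([390.0, 320.0], 0.26)]
side [[382.1016622296584, 0.0, 318.5158375357473], [0.0, 382.1016622296584, 196.31139862432073], [0.0, 0.0, 1.0]] [ 0.11396627 -2.9391605   1.05501625] [0.57973745 0.07159632 1.20910838]
stop_face [([328.0, 206.0], 0.83), ([330.0, 232.0], 0.29)]
block_top [([328.0, 232.0], 0.63)]
vials [([329.0, 213.0], 0.67)]
tab_grip [([327.0, 235.0], 0.66), ([329.0, 123.0], 0.55)]
vial_cap [([327.0, 233.0], 0.96)]
lens_centre [([327.0, 125.0], 0.93)]
lens_peg [([329.0, 232.0], 0.25), ([329.0, 206.0], 0.16)]
lens_pivot [([324.0, 238.0], 0.55), ([296.0, 305.0], 0.42)]
bar_mid [([324.0, 205.0], 0.84)]
vial_a [([322.0, 279.0], 0.78), ([293.0, 172.0], 0.49)]
beaker [([295.0, 304.0], 0.93), ([324.0, 205.0], 0.59)]
marker [([264.0, 231.0], 0.59)]
1.3
```

Run:
```python
import cv2
for n,(a,b,c,d) in {'scene':(60,360,180,500),'side':(60,360,160,480)}.items():
    i=cv2.imread(f'pics/{n}0.png')[a:b,c:d]; cv2.imwrite(f'pics/{n}0c.png',cv2.resize(i,None,fx=2.5,fy=2,interpolation=cv2.INTER_CUBIC) if 0 else cv2.resize(i,(640*1,600)))
```

```text
(no output)
```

View pics/scene0c.png

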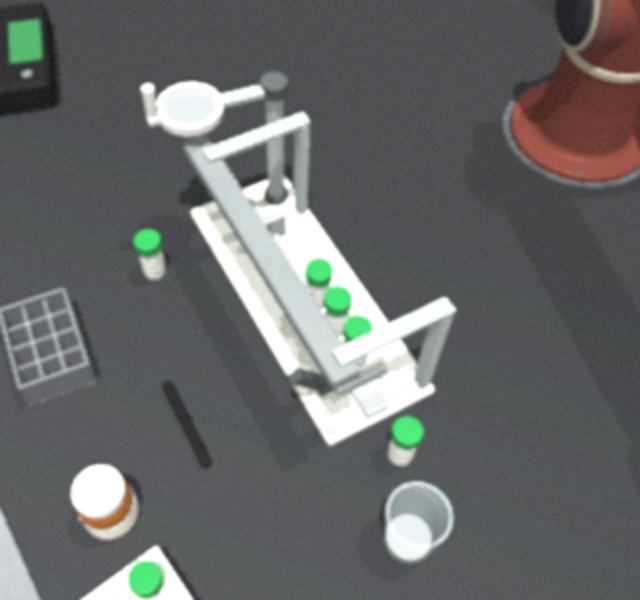

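View pics/side0c.png

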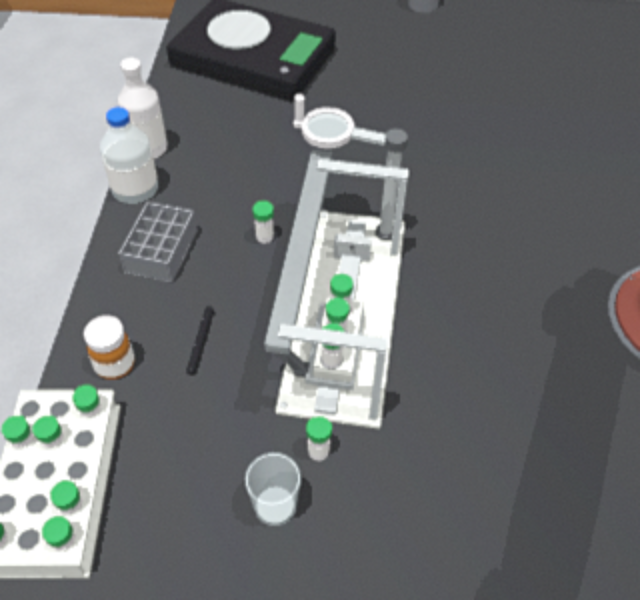

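```bash
cat > fit.py <<'E'
from h import *
from scipy.optimize import least_squares
cams={'scene':([[384.954,0,325.04],[0,384.954,201.76],[0,0,1]],[0.80760918,2.73729827,-0.8314494],[0.44991135,-0.24152345,1.20765008],(180,60)),
'side':([[382.1017,0,318.516],[0,382.1017,196.311],[0,0,1]],[0.11396627,-2.9391605,1.05501625],[0.57973745,0.07159632,1.20910838],(160,60))}
def proj(n,P):
    K,r,t,_=cams[n]; return cv2.projectPoints(np.array(P,float).reshape(-1,1,3),np.array(r),np.array(t),np.array(K),None)[0][:,0]
def V2W(p,P):
    P=np.atleast_2d(P); c,s=np.cos(p[2]),np.sin(p[2])
    return np.c_[p[0]+c*P[:,0]-s*P[:,1],p[1]+s*P[:,0]+c*P[:,1],P[:,2]]
def model(p):
    q,a=p[3],p[4]; cy=-.115+q  # block centre y = 25-140+q
    pts=[[10,1000*cy+d,121] for d in (45,0,-45)]
    pts+=[[60,165,228],[-60,200,12],[90,200,12],[-60,-200,12],[90,-200,12]]
    pts+=[[60+r*np.cos(a),165+r*np.sin(a),z] for r,z in((107,218),(152,262))]
    return V2W(p,np.array(pts)/1000)
E
python3 - <<'E'
from fit import *
obs={'scene':[(319,272),(338,301),(357,330),(274,80),(190,213),(287,179),(331,440),(433,390),(190,108),(147,87)],
'side':[(342,285),(338,310),(334,336),(396,136),None,None,(277,413),(380,424),(328,127),(299,98)]}
# refine caps with HSV
for n in cams:
    im=cv2.imread(f'pics/{n}0.png'); h=cv2.cvtColor(im,cv2.COLOR_BGR2HSV); m=cv2.inRange(h,(50,120,60),(75,255,255))
    k,_,st,ce=cv2.connectedComponentsWithStats(m); print(n,[(np.round((c-cams[n][3])*2,1).tolist(),int(s[4])) for c,s in zip(ce[1:],st[1:]) if s[4]>20])
def res(p):
    M=model(p);r=[]
    for n in cams:
        u=proj(n,M)
        r+=[(u[i]-(np.array(o)/2+cams[n][3])) for i,o in enumerate(obs[n]) if o]
    return np.ravel(r)
best=None
for a0 in(.2,1.):
  for yaw in(3.,3.3):
    f=least_squares(res,[.7,0.1,yaw,.03,a0],loss='soft_l1')
    if best is None or f.cost<best.cost:best=f
print(best.cost,best.x.round(4)); print(res(best.x).reshape(-1,2).round(1).tolist())
np.save('p.npy',best.x)
def tri(a,b):
    A=[cv2.Rodrigues(np.array(cams[n][1]))[0] for n in cams]
    Ps=[np.array(cams[n][0])@np.c_[cv2.Rodrigues(np.array(cams[n][1]))[0],cams[n][2]] for n in cams]
    X=cv2.triangulatePoints(Ps[0],Ps[1],np.array(a,float)/2+cams['scene'][3],np.array(b,float)/2+cams['side'][3]);return (X[:3]/X[3]).ravel().round(3)
for i in(0,1,2,3,8,9): print(i,tri(obs['scene'][i],obs['side'][i]))
print('vialsAB caps',tri((148,241),(263,210)),tri((407,431),(319,430)),'beaker rim',tri((420,510),(274,475)),'pen',tri((168,384),(209,311)),tri((208,464),(192,371)))
E
```

```text
scene [([24.1, 40.2], 329), ([146.5, 241.0], 147), ([318.1, 271.9], 126), ([336.3, 299.9], 139), ([355.6, 326.7], 113), ([406.3, 431.1], 203), ([144.9, 578.1], 217), ([131.0, 646.6], 253), ([94.5, 669.0], 163)]
side [([308.9, 51.0], 25), ([262.5, 209.8], 81), ([337.9, 299.8], 221), ([85.0, 397.0], 122), ([14.8, 428.1], 129), ([45.9, 428.3], 127), ([318.1, 428.7], 127), ([64.2, 494.3], 141), ([-13.4, 530.6], 172), ([56.6, 530.7], 156)]
9.959370769133962 [0.5486 0.029  3.0601 0.0265 2.9916]
[[0.5, -0.2], [0.6, -0.5], [1.2, -0.1], [0.2, 0.4], [0.2, -1.3], [-1.9, -2.8], [-0.3, 2.2], [1.8, -0.2], [-0.0, -0.2], [0.4, 0.5], [-0.3, -0.3], [-0.5, -0.3], [-0.8, -0.2], [0.0, -0.3], [-1.0, -0.9], [0.1, 1.2], [-0.5, -0.4], [-0.1, -0.6]]
0 [0.541 0.07  0.116]
1 [0.545 0.115 0.114]
2 [0.548 0.157 0.111]
3 [ 0.475 -0.131  0.227]
8 [ 0.578 -0.158  0.214]
9 [ 0.623 -0.169  0.259]
vialsAB caps [ 0.68  -0.118  0.066] [0.558 0.273 0.062] beaker rim [0.609 0.354 0.09 ] pen [0.748 0.049 0.005] [0.756 0.163 0.005]
```

Run:
```python
from h import *
p=snapshot('wrist'); print(np.round(p['hand_eye'],3).tolist())
```

```text
[[0.001, -0.957, -0.29, 0.074], [1.0, 0.001, 0.0, -0.0], [0.0, -0.29, 0.957, -0.142], [0.0, 0.0, 0.0, 1.0]]
```

Request:
{"api": "move_arm", "payload": {"increments": [[0,0,0,0.14,1],[0,0,0,0.14,1],[0,0,0,0.14,1],[0,0,0,0.14,1],[0,0,0,0.14,1],[0,0,0,0.14,1],[0,0,0,0.14,1],[0,0,0,0.14,1],[0,0,0,0.14,1],[0,0,0,0.1,1]]}}

```text
time: 2.35
ee_pos: [0.181, 0.5982, 0.2313]
orientation: [-3.142, -0.0, 1.483]
wrist_force: [-0.1, -0.4, -0.6]
gripper_width: 0.997
finger_force: 0.0
```

Request:
{"api": "move_arm", "payload": {"increments": [[-0.027,0.0385,0,0,1],[-0.027,0.0385,0,0,1],[-0.027,0.0385,0,0,1],[-0.027,0.0385,0,0,1],[-0.027,0.0385,0,0,1],[-0.027,0.0385,0,0,1],[-0.027,0.0385,0,0,1],[-0.027,0.0385,0,0,1],[-0.027,0.0385,0,0,1],[-0.027,0.0385,0,0,1],[-0.02,0.03,0,0,1],[-0.01,0.02,0,0,1]]}}

```text
time: 3.55
ee_pos: [0.5915, 0.2608, 0.2312]
orientation: [3.141, 0.0, 1.485]
wrist_force: [0.3, -0.1, -0.0]
gripper_width: 0.997
finger_force: 0.0
```

```bash
cat > w.py <<'E'
from fit import *
def wproj(s,p,W):
    T=np.eye(4);T[:3,:3]=Ro.from_euler('xyz',s['orientation']).as_matrix();T[:3,3]=s['ee_pos']
    C=np.linalg.inv(T@np.array(p['hand_eye'])); X=np.c_[W,np.ones(len(W))]@C.T
    u=X[:,:3]@np.array(p['intrinsics']).T; return u[:,:2]/u[:,2:]
E
python3 - <<'E'
from w import *
s=read_state(); print(s['ee_pos'],s['orientation'],s['qpos'],s['time'])
p=snapshot('wrist'); x=np.load('p.npy'); cy=-115+1000*x[3]
pts=np.array([[-68,-205,164],[-35,-205,185],[-68,-205,185],[-63,cy-50,77],[-74.5,cy-50,93],[-60,-200,12],[90,-200,12]])/1000
im=p['frame'].copy(); U=wproj(s,p,V2W(x,pts))
for u in U: cv2.circle(im,tuple(int(v) for v in u),3,(0,0,255),1)
print(U.round().tolist()); cv2.imwrite('pics/w1.png',im)
E
```

```text
[0.59152746 0.26079276 0.23124984] [3.14124892e+00 3.92825946e-04 1.48511314e+00] [ 3.00427308e-01  1.02556675e-01  1.56037797e+00 -4.95461073e-04
  1.47848752e+00  3.86156052e-01] 3.55
[[371.0, 242.0], [331.0, 255.0], [377.0, 255.0], [350.0, 260.0], [362.0, 268.0], [343.0, 193.0], [228.0, 193.0]]
```

View pics/w1.png

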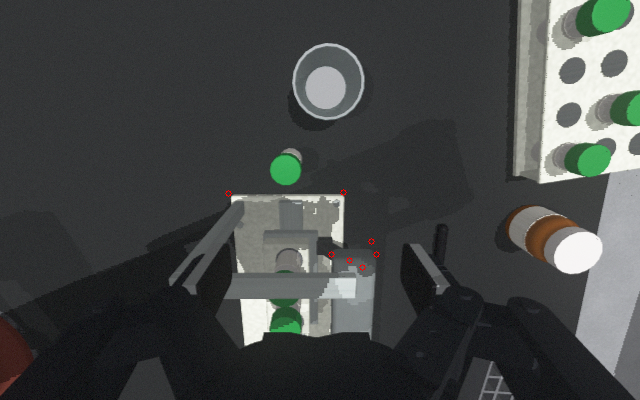

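Request:
{"api": "move_arm", "payload": {"increments": [[-0.015,0.03,0,0,1],[-0.02,0.035,0,0,1],[-0.02,0.022,0,0,1],[-0.014,0.009,0,0,1],[0,0,0,0,1]]}}

```text
time: 4.1
ee_pos: [0.6799, 0.1849, 0.231]
orientation: [-3.141, 0.0, 1.485]
wrist_force: [0.1, -0.3, 0.1]
gripper_width: 1.0
finger_force: 0.0
```

```bash
cat > v.py <<'E'
import sys
from w import *
s=read_state(); x=np.load('p.npy'); c,n=np.cos(x[2]),np.sin(x[2]); d=np.array(s['ee_pos'])-[x[0],x[1],0]
print('viewer mm',np.round(1000*np.array([c*d[0]+n*d[1],-n*d[0]+c*d[1],d[2]]),1),s['orientation'],s['wrist_force'],s['time'])
if len(sys.argv)>2:
    p=snapshot(sys.argv[1]); cv2.imwrite('pics/%s.png'%sys.argv[2],cv2.resize(p['frame'][30:330,120:520],(800,600)))
E
python3 v.py side s2
```

```text
viewer mm [-118.2 -166.1  231. ] [-3.14093487e+00  2.76284105e-04  1.48542573e+00] [ 0.10924736 -0.34742033  0.06905925] 4.1
```

View pics/s2.png

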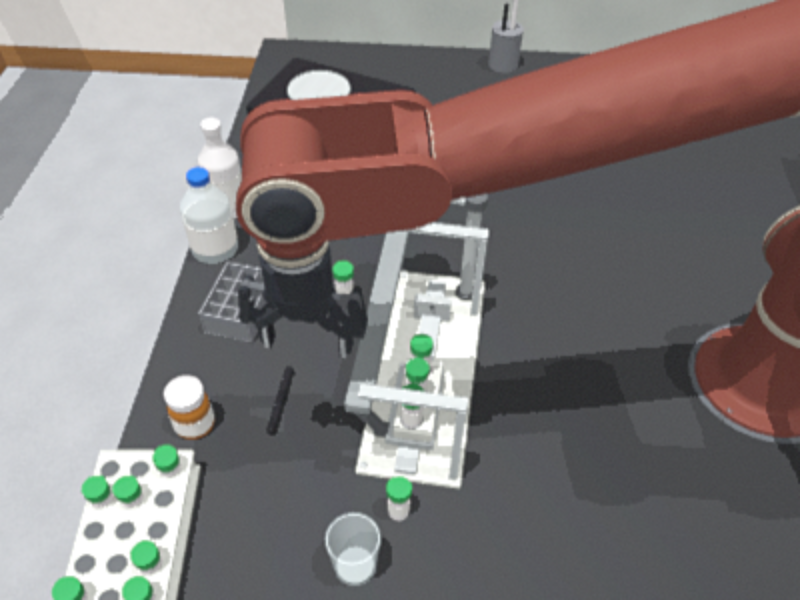

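Run:
```python
from fit import *
for off in (0,.05,.08):
    W=[[.68+.22*off*0+.25*off*0,.185+off,z] for z in (.231,.35,.4,.45,.5,.55)]
    print(off,proj('side',W).round().tolist(), 'target',[120+283/2,30+105])
# fork bottom edge near forearm end: px (440,215)
print([120+440/2,30+107])
for r in(.52,.5,.55): print(r,proj('side',[[r*.965,r*.262,z] for z in (.3,.35,.4,.45,.5)]).round().tolist())
```

```text
0 [[274.0, 206.0], [269.0, 173.0], [267.0, 157.0], [265.0, 139.0], [262.0, 120.0], [260.0, 98.0]] target [261.5, 135]
0.05 [[271.0, 223.0], [266.0, 190.0], [263.0, 174.0], [261.0, 157.0], [258.0, 137.0], [255.0, 116.0]] target [261.5, 135]
0.08 [[269.0, 233.0], [264.0, 201.0], [261.0, 185.0], [258.0, 168.0], [255.0, 149.0], [251.0, 127.0]] target [261.5, 135]
[340.0, 137]
0.52 [[349.0, 177.0], [350.0, 162.0], [352.0, 146.0], [354.0, 128.0], [356.0, 109.0]]
0.5 [[357.0, 176.0], [359.0, 161.0], [361.0, 145.0], [363.0, 127.0], [365.0, 108.0]]
0.55 [[336.0, 179.0], [337.0, 164.0], [338.0, 148.0], [340.0, 130.0], [341.0, 111.0]]
```

Run:
```python
from fit import *
Ps=[np.array(cams[n][0])@np.c_[cv2.Rodrigues(np.array(cams[n][1]))[0],cams[n][2]] for n in cams]
X=cv2.triangulatePoints(Ps[0],Ps[1],np.array([100,490.])/2+cams['scene'][3],np.array([104,331.])/2+cams['side'][3]);print((X[:3]/X[3]).ravel().round(3))
```

```text
[0.873 0.157 0.085]
```

Request:
{"api": "move_arm", "payload": {"increments": [[0,0.02,0,0,1],[0,0.018,0,0,1],[0,0,0.02,0,1],[0,0,0.03,0,1],[0,0,0.03,0,1],[0,0,0.02,0,1],[0,0,0,0,1]]}}

```text
time: 4.85
ee_pos: [0.7136, 0.1846, 0.1266]
orientation: [-3.133, 0.001, 1.49]
wrist_force: [-0.1, 0.4, -1.1]
gripper_width: 1.001
finger_force: 0.0
```

Request:
{"api": "move_arm", "payload": {"increments": [[0,0.004,0.02,0,1],[0,0,0.025,0,1],[0,0,0.025,0,1],[0,0,0.014,0,1],[0,0,0,0,1],[0,0,0,0,1]]}}

```text
time: 5.45
ee_pos: [0.7221, 0.1833, 0.0484]
orientation: [3.14, -0.0, 1.488]
wrist_force: [-0.2, 0.8, 1.1]
gripper_width: 0.999
finger_force: 0.0
```

```bash
python3 v.py side s3
```

```text
viewer mm [-160.4 -167.9   48.4] [ 3.14011066e+00 -4.09058599e-04  1.48801127e+00] [-0.21045086  0.84566834  1.12661321] 5.45
```

View pics/s3.png

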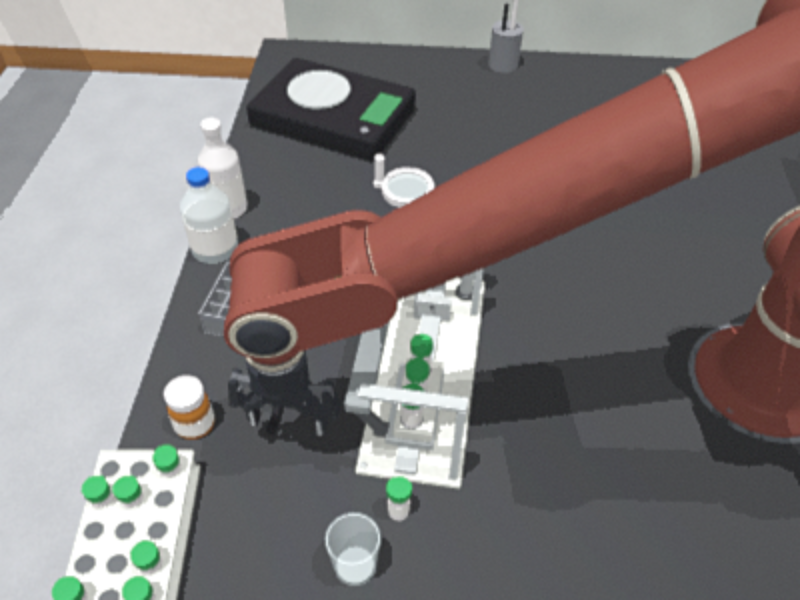

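Request:
{"api": "move_arm", "payload": {"increments": [[0,0,0.008,0,1],[0,-0.01,0,0,1],[0,-0.01,0,0,1],[0,-0.01,0,0,1],[0,-0.008,0,0,1],[0,0,0,0,1],[0,0,0,0,1]]}}

```text
time: 6.2
ee_pos: [0.6835, 0.1862, 0.0396]
orientation: [3.141, -0.0, 1.488]
wrist_force: [-0.0, -0.4, -0.8]
gripper_width: 0.999
finger_force: 0.0
```

```bash
python3 v.py
```

```text
viewer mm [-121.6 -167.7   39.6] [ 3.14101247e+00 -7.37204831e-05  1.48803466e+00] [-0.0073685  -0.40925295 -0.82159449] 6.2
```

Request:
{"api": "move_arm", "payload": {"increments": [[-0.005,-0.002,0,0,1],[-0.01,0,0,0,1],[-0.01,0,0,0,1],[-0.01,0,0,0,1],[-0.01,0,0,0,1]]}}

```text
time: 6.7
ee_pos: [0.6778, 0.1405, 0.0393]
orientation: [-3.142, -0.0, 1.487]
wrist_force: [-0.7, 2.5, 1.0]
gripper_width: 1.001
finger_force: 0.0
```

```bash
python3 v.py side s4
```

```text
viewer mm [-119.7 -121.7   39.3] [-3.14157809e+00 -3.56004277e-04  1.48723003e+00] [-0.71538936  2.489644    1.01864992] 6.7
```

View pics/s4.png

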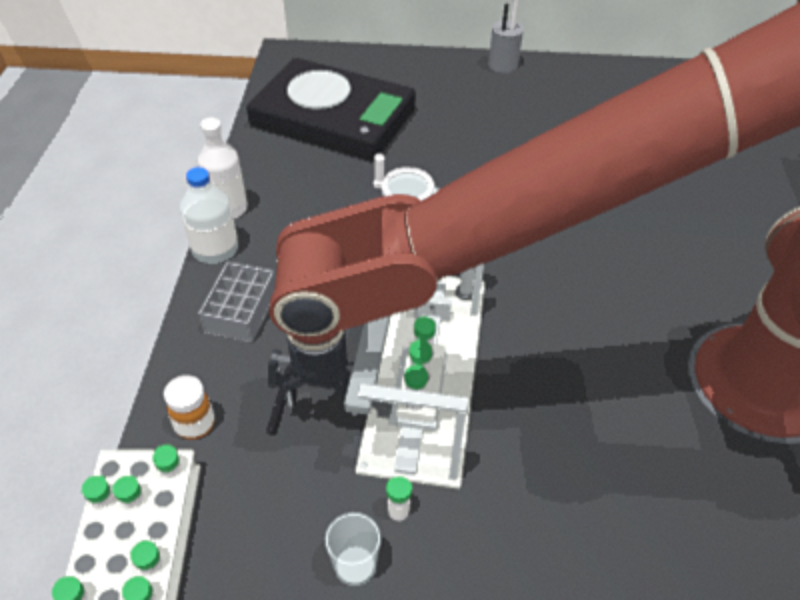

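Request:
{"api": "move_arm", "payload": {"increments": [[-0.01,0,0,0,1],[-0.01,0,0,0,1],[-0.01,0,0,0,1],[-0.01,0,0,0,1],[-0.01,0,0,0,1],[-0.01,0,0,0,1],[-0.005,0,0,0,1],[0,0,0,0,1]]}}

```text
time: 7.55
ee_pos: [0.6722, 0.0753, 0.0392]
orientation: [-3.141, 0.001, 1.487]
wrist_force: [0.7, 0.4, 0.1]
gripper_width: 1.0
finger_force: 0.0
```

Request:
{"api": "move_arm", "payload": {"increments": [[-0.004,0,0,0,1],[-0.003,0,0,0,1],[0,0,0,0,1]]}}

```text
time: 7.85
ee_pos: [0.6717, 0.0694, 0.0392]
orientation: [-3.141, 0.001, 1.488]
wrist_force: [-0.1, -0.2, -0.3]
gripper_width: 0.998
finger_force: 0.0
```

```bash
python3 v.py
```

```text
viewer mm [-119.4  -50.3   39.2] [-3.14119732e+00  5.14239180e-04  1.48796056e+00] [-0.10700707 -0.23124368 -0.28677777] 7.85
```

Request:
{"api": "move_arm", "payload": {"increments": [[-0.003,0,0,0,1],[-0.002,0,0,0,1],[0,0,0,0,1]]}}

```text
time: 8.15
ee_pos: [0.6713, 0.0644, 0.0393]
orientation: [-3.141, 0.0, 1.488]
wrist_force: [0.6, 1.6, -0.4]
gripper_width: 1.0
finger_force: 0.0
```

Request:
{"api": "move_arm", "payload": {"increments": [[-0.002,0,0,0,1],[-0.001,0,0,0,1],[0,0,0,0,1]]}}

```text
time: 8.45
ee_pos: [0.6711, 0.0615, 0.0392]
orientation: [-3.141, 0.0, 1.488]
wrist_force: [-0.4, 1.5, -0.2]
gripper_width: 1.0
finger_force: 0.0
```

```bash
python3 v.py side s5
```

```text
viewer mm [-119.4  -42.4   39.2] [-3.14130116e+00  1.93710006e-04  1.48772620e+00] [-0.38328189  1.50821678 -0.18588251] 8.45
```

View pics/s5.png

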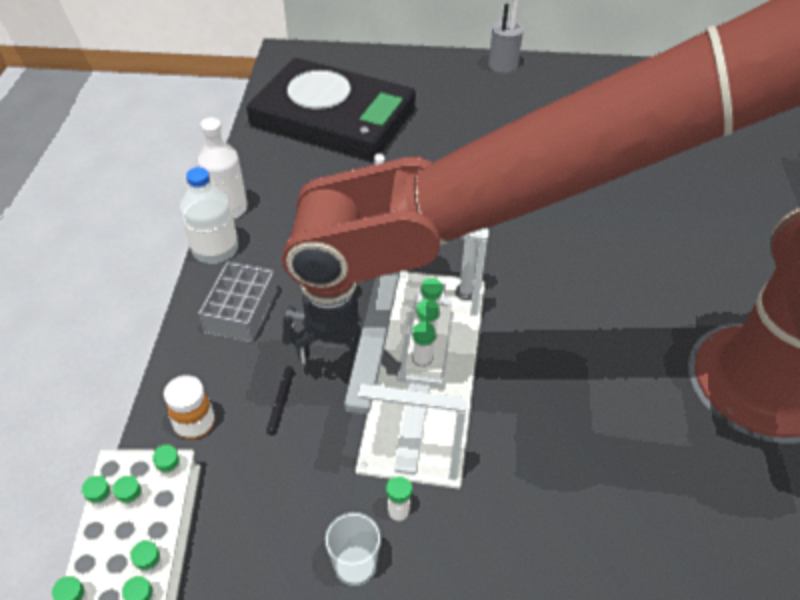

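Request:
{"api": "move_arm", "payload": {"increments": [[-0.0015,0,0,0,1],[-0.0015,0,0,0,1],[0,0,0,0,1]]}}

```text
time: 8.8
ee_pos: [0.671, 0.0604, 0.0393]
orientation: [3.141, -0.003, 1.487]
wrist_force: [0.2, 7.1, -0.8]
gripper_width: 1.002
finger_force: 0.0
```

Request:
{"api": "move_arm", "payload": {"increments": [[-0.001,0,0,0,1],[-0.001,0,0,0,1],[0,0,0,0,1]]}}

```text
time: 9.1
ee_pos: [0.671, 0.0603, 0.0394]
orientation: [3.141, -0.007, 1.486]
wrist_force: [0.9, 14.0, -0.8]
gripper_width: 1.002
finger_force: 0.0
```

Request:
{"api": "move_arm", "payload": {"increments": [[-0.001,0,0,0,1],[-0.001,0,0,0,1],[0,0,0,0,1]]}}

```text
time: 9.4
ee_pos: [0.671, 0.0601, 0.0395]
orientation: [3.141, -0.01, 1.486]
wrist_force: [2.1, 19.2, -0.8]
gripper_width: 0.993
finger_force: 0.0
```

Request:
{"api": "move_arm", "payload": {"increments": [[0.006,0,0,0,1],[0.008,0,0,0,1],[0.004,0.01,0,0,1],[0,0.015,0,0,1],[0,0.015,0,0,1],[0,0,-0.02,0,1],[0,0,-0.04,0,1],[0,0,-0.05,0,1],[0,0,-0.05,0,1],[0,0,-0.05,0,1],[0,0,-0.04,0,1],[0,0,-0.015,0,1]]}}

```text
time: 10.6
ee_pos: [0.7136, 0.069, 0.3134]
orientation: [3.13, -0.001, 1.488]
wrist_force: [1.1, -0.2, 0.3]
gripper_width: 1.0
finger_force: 0.0
```

```bash
python3 v.py
```

```text
viewer mm [-161.2  -53.4  313.4] [ 3.13010452e+00 -5.26677145e-04  1.48750158e+00] [ 1.10895975 -0.2040492   0.32454893] 10.6
```

Request:
{"api": "move_arm", "payload": {"increments": [[-0.02,-0.006,0,0,0.6],[-0.04,-0.015,0,0,0.6],[-0.04,-0.015,0,0,0.6],[-0.04,-0.015,0,0,0.6],[-0.04,-0.015,0,0,0.6],[-0.02,-0.005,0,0,0.6],[0,0,0,0,0.6],[0,0,0,0,0.6]]}}

```text
time: 11.4
ee_pos: [0.6235, -0.1246, 0.3023]
orientation: [-3.138, -0.001, 1.486]
wrist_force: [-0.7, 1.1, -0.4]
gripper_width: 0.6
finger_force: 0.0
```

```bash
python3 - <<'E'
from w import *
s=read_state(); p=snapshot('wrist'); x=np.load('p.npy'); x[3]=.14; M=model(x)
U=wproj(s,p,M); print(U.round(1).tolist()); im=p['frame'].copy()
for i in(0,3,8,9): cv2.circle(im,tuple(int(v) for v in U[i]),3,(0,0,255),1)
cv2.imwrite('pics/w2.png',im); sc=snapshot('scene')
cv2.imwrite('pics/sc2.png',cv2.resize(sc['frame'][60:360,180:500],(640,600)))
E
python3 v.py
```

```text
[[225.0, 103.3], [220.9, 57.1], [216.4, 6.7], [133.9, 225.3], [298.9, 191.4], [202.6, 191.5], [292.3, -140.4], [162.9, -139.7], [267.8, 237.8], [320.4, 273.1]]
viewer mm [-87.8 145.7 303. ] [-3.13966199e+00 -6.33317491e-04  1.48843877e+00] [-0.18669009 -0.26657347 -0.75455484] 11.5
```

View pics/w2.png

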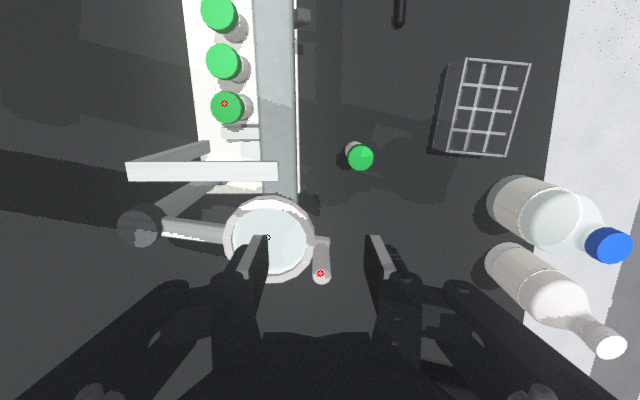

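Request:
{"api": "move_arm", "payload": {"increments": [[-0.02,0.0025,0,0,0.6],[-0.022,0,0,0,0.6],[0,0,0.02,0,0.6],[0,0,0.025,0,0.6],[0,0,0.02,0,0.6],[0,0,0,0,0.6]]}}

```text
time: 12.1
ee_pos: [0.622, -0.1656, 0.2347]
orientation: [-3.134, -0.002, 1.488]
wrist_force: [-1.1, -0.3, -0.6]
gripper_width: 0.599
finger_force: 0.0
```

Request:
{"api": "move_arm", "payload": {"increments": [[0,0,0,0,0.3],[0,0,0,0,0],[0,0,0,0,0],[0,0,0,0,0],[0,0,0,0,0]], "grip_force": 20}}

```text
time: 12.6
ee_pos: [0.6239, -0.1663, 0.2414]
orientation: [3.14, 0.001, 1.488]
wrist_force: [-3.6, 1.5, 6.3]
gripper_width: 0.155
finger_force: 20.6
```

```bash
python3 v.py
```

```text
viewer mm [-91.  188.5 241.4] [3.13999012e+00 7.89425784e-04 1.48788576e+00] [-3.56625401  1.46481668  6.3152494 ] 12.6
```

Run:
```python
import numpy as np
a=np.linspace(2.99,4.228,14); X=60+152*np.cos(a); Y=165+152*np.sin(a)
print(np.c_[-np.diff(Y),-np.diff(X)].round(1).tolist())
```

```text
[[14.4, 1.5], [14.5, 0.1], [14.4, -1.2], [14.2, -2.6], [13.9, -4.0], [13.5, -5.3], [12.9, -6.5], [12.2, -7.7], [11.4, -8.8], [10.6, -9.9], [9.6, -10.9], [8.5, -11.7], [7.3, -12.5]]
```

Request:
{"api": "move_arm", "payload": {"increments": [[0,0,-0.003,0,0],[0.0144,0.0015,0,0,0],[0.0145,0.0001,0,0,0],[0.0144,-0.0012,0,0,0],[0.0142,-0.0026,0,0,0],[0.0139,-0.004,0,0,0],[0.0135,-0.0053,0,0,0],[0,0,0,0,0]]}}

```text
time: 13.4
ee_pos: [0.6193, -0.0771, 0.2417]
orientation: [3.14, -0.003, 1.491]
wrist_force: [4.9, 1.9, -6.6]
gripper_width: 0.148
finger_force: 19.9
```

```bash
python3 v.py
```

```text
viewer mm [-79.1 100.  241.7] [ 3.14041674e+00 -2.79942018e-03  1.49057018e+00] [ 4.87265342  1.92154922 -6.55536818] 13.4
```

Request:
{"api": "move_arm", "payload": {"increments": [[0.0129,-0.0065,0,0,0],[0.0122,-0.0077,0,0,0],[0.0114,-0.0088,0,0,0],[0.0106,-0.0099,0,0,0],[0.0096,-0.0109,0,0,0],[0.0085,-0.0117,0,0,0],[0.0055,-0.0115,0,0,0],[0,0,0,0,0],[0,0,0,0,0]]}}

```text
time: 14.3
ee_pos: [0.5592, 0.0014, 0.2423]
orientation: [3.137, -0.011, 1.491]
wrist_force: [9.2, 14.4, -6.4]
gripper_width: 0.152
finger_force: 20.9
```

```bash
python3 v.py
```

```text
viewer mm [-12.8  26.6 242.3] [ 3.13740989 -0.01093392  1.49127253] [ 9.18783173 14.40450003 -6.35026493] 14.3
```

Request:
{"api": "move_arm", "payload": {"increments": [[0.003,0.001,0,0,0],[0.002,0.001,0,0,0],[0,0,0,0,0]]}}

```text
time: 14.6
ee_pos: [0.5601, 0.001, 0.2421]
orientation: [-3.14, -0.0, 1.488]
wrist_force: [0.3, 1.0, -4.4]
gripper_width: 0.149
finger_force: 21.1
```

Request:
{"api": "move_arm", "payload": {"increments": [[0,0,0,0,0.3],[0,0,0,0,0.5],[0,0,0,0,0.6],[0,0,-0.02,0,0.6],[0,0,-0.03,0,0.6],[0,0,-0.03,0,0.6],[0.02,0,-0.02,0,0.6],[0.04,0,0,0,0.6],[0.04,0,0,0,0.6],[0,0,0,0,0.6]]}}

```text
time: 15.6
ee_pos: [0.5691, 0.1033, 0.3431]
orientation: [3.141, -0.002, 1.492]
wrist_force: [-0.1, -1.2, 0.8]
gripper_width: 0.599
finger_force: 0.0
```

```bash
python3 - <<'E'
from w import *
s=read_state(); p=snapshot('wrist'); x=np.load('p.npy'); x[3]=.14; x[4]=4.228; M=model(x)
U=wproj(s,p,M); print(U.round(1).tolist()); im=p['frame'].copy()
for i in(0,1,2,3,8,9): cv2.circle(im,tuple(int(v) for v in U[i]),2,(0,0,255),-1)
sc=snapshot('scene'); sd=snapshot('side')
cv2.imwrite('pics/f.png',np.vstack([cv2.resize(im,(480,300)),np.hstack([cv2.resize(sc['frame'][100:220,240:400],(400,300),interpolation=2),cv2.resize(sd['frame'][100:220,260:420],(400,300),interpolation=2)])[:,:480]]) if 0 else np.hstack([im[:, 60:460],np.vstack([cv2.resize(q['frame'][a:a+120,b:b+160],(267,200),interpolation=2) for q,a,b in((sc,90,240),(sd,100,260))])]))
for n in('scene','side'): print(n,proj(n,M[[0,8,9]]).round(1).tolist())
E
python3 v.py
```

```text
[[298.0, 267.5], [297.5, 238.6], [297.0, 207.8], [250.9, 388.7], [338.8, 297.3], [260.4, 297.1], [345.8, 71.7], [246.7, 71.3], [292.8, 314.6], [311.3, 311.3]]
scene [[317.6, 162.9], [317.1, 135.7], [316.8, 136.7]]
side [[335.7, 173.4], [337.3, 150.1], [328.5, 147.5]]
viewer mm [-14.6 -72.  342.5] [3.14132669e+00 4.94537028e-04 1.48784493e+00] [-0.25231647 -0.39211351 -0.30273432] 15.75
```

View pics/f.png

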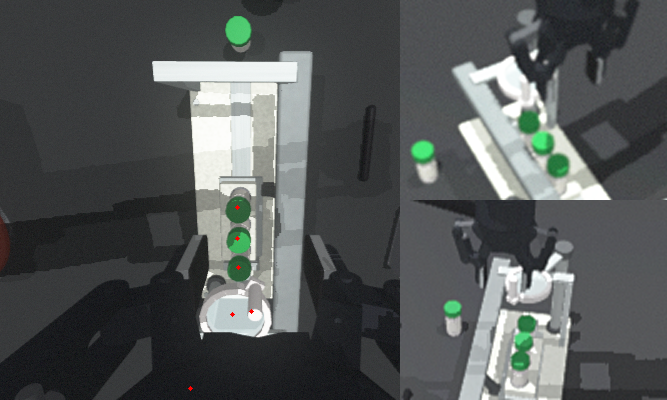

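Request:
{"api": "move_arm", "payload": {"increments": [[0.03,0.01,-0.01,0,0.6],[0.045,0.01,0,0,0.6],[0.045,0.01,0,0,0.6],[0.045,0.01,0,0,0.6],[0.045,0,0,0,0.6],[0.045,0,0,0,0.6],[0.02,0,0,0,0.6],[0,0,0,0,0.6]]}}

```text
time: 16.55
ee_pos: [0.6319, 0.3719, 0.3512]
orientation: [-3.141, 0.0, 1.489]
wrist_force: [-0.1, -1.3, -0.2]
gripper_width: 0.598
finger_force: 0.0
```

Run:
```python
from w import *
x=np.load('p.npy'); x[3]=.14; x[4]=4.228; M=model(x); out=[]
for n,a,b in(('scene',110,270),('side',110,280)):
    q=snapshot(n)['frame']; im=cv2.resize(q[a:a+75,b:b+100],(800//2,300),interpolation=cv2.INTER_CUBIC)
    t=np.linspace(0,2*np.pi,40)
    for ang,col in((4.228,(0,0,255)),(4.12,(255,0,0))):
        x[4]=ang; L=model(x)[8]; L[2]=.221
        c=proj(n,np.c_[L[0]+.039*np.cos(t),L[1]+.039*np.sin(t),0*t+.221]); c=((c-[b,a]+.5)*4).astype(int)
        cv2.polylines(im,[c],True,col,1)
        u=proj(n,model(x)[9:10])[0]; cv2.circle(im,tuple(((u-[b,a]+.5)*4).astype(int)),3,col,-1)
    for u in proj(n,M[:3]): cv2.circle(im,tuple(((u-[b,a]+.5)*4).astype(int)),3,(255,0,255),-1)
    out.append(im)
cv2.imwrite('pics/g.png',np.hstack(out))
```

```text
(no output)
```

View pics/g.png

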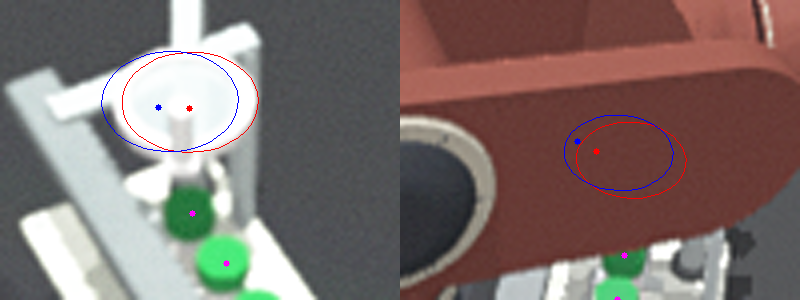

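```bash
python3 -c "
from rig import *
s=read_state();print(s['time'],s['wrist_force'],s['joint_vel'])
print(hand_in())"
```

```text
16.65 [-0.40822214 -0.55888713  0.06674643] [-0.01803351 -0.01710406  0.00914719 -0.00041255  0.00021838  0.00035472]
the job is handed in; nothing more can be done
None
```

I handed the job in at 16.7 s with the carriage home against the stop, the lens about 3–5 mm off the cap centre by my image estimate (limit 13 mm), and the arm clear of everything; `hand_in()` returned no verdict. I departed from the instructions in one way: the moves cannot tilt the tool, so I pushed the tab from the far side with one open finger of a vertical gripper under the light bar, instead of pinching it tilted.

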